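# Index the table, free the sagging gate bolt and hold the gate ajar

## Task

Bring the tall flanged casting to the gate by indexing the rotary table inside the guard one position clockwise (seen from above) until it clicks home, and only one. Then lift the sagging barrel bolt over the bent lip of its keeper while drawing it back, pull the gate open towards the robot by about ten centimetres at its free stile, and finish while still holding it there against its closing spring. Leave the cans, bottle, spanner and loose castings where they are.

Things in the scene. Friction and masses are not known exactly. Their poses are not given: they have to be found in the camera images.
- guard: Grey bench guard, fixed, 165 mm high, open at top and back. Origin on the bench mid-way between its two posts, in the plane of the closed gate. Its -x axis points out of the gate to the robot, +y runs along the closed gate to the hinge post, z up. The index table's axis stands 120 mm behind the gate (x = +0.12, y = 0). Side panels at y = +-155 mm, 160 mm high.
- hinge_axis (a point): Point on the gate's vertical hinge axis, 130 mm above the bench, at guard x = 0, y = +125 mm. It has the guard's axes.
- gate (a joint): Angle of the gate about its hinge: 0 closed, growing as the free stile comes out of the guard towards the robot (clockwise from above), stop at 1.4. A spring closes it: about 0.4 N m when shut, 0.95 N m at 0.42 rad. At 0.42 rad the free stile has come out about 95 mm.
- gate_stile (a point): Top of the gate's free stile (16 mm thick, 30 mm wide), 230 mm from the hinge axis, 151 mm above the bench. Axes of the gate: equal to the guard's when closed.
- bolt_knob (a point): Centre of the steel ball knob, 28 mm in diameter, on a 10 mm stem that stands up from the bolt. Sagged it is 188 mm above the bench (the gate's top: 151 mm), 34 mm in front of the gate plane; shut, about 202 mm from the hinge axis along the gate. Grip it from above; it may turn in the grip. It rides on the gate: with the bolt drawn, pulling the knob opens the gate.
- bolt (a joint): How far the barrel bolt is drawn along the gate towards the hinge (guard +y when closed): 0 shut, stop at 0.055 m. It is clear of the keeper from 0.032 m. Friction about 2 N; it stays where it is left.
- sag (a joint): Angle by which the bolt is lifted about its tail: 0 sagged on its rest, stop at 0.16. Lifting the knob by 10 mm gives about 0.083 rad. The nose passes over the lip from about 0.06 rad (knob raised 7 mm); the stop comes with the knob raised 19 mm. It needs about 5 N at the knob and falls back when let go.
- bolt_nose (a point): Centre of the bolt's thick nose (30 mm in diameter, 18 mm long), which hangs behind the keeper's lip and a cheek at its front. The bolt's rod is 10 mm thick.
- keeper_lip (a point): Middle of the top edge of the keeper's bent lip, a steel plate 5 mm thick and 40 mm wide that stands between the gate and the bolt's nose, on the post opposite to the hinge. Its top is 105 mm above the bench; the sagging nose reaches about 10 mm below it.
- turret (a joint): Angle of the index table, growing clockwise seen from above. Clicks (sprung roller in a six-lobed star wheel) every 1.047 rad: the start lies in the click at 0, the next is at 1.047. Past half-way it pulls itself into the next click. Turning it over takes up to about 0.25 N m.
- turret_grip (a point): Centre of the grip bar on top of the index table, on its axis, 132 mm above the bench. The bar is 66 mm long along this point's x axis, 14 mm thick along its y axis and 36 mm high; its x axis points +30 degrees (anticlockwise) from the guard's x axis at turret 0. Below the bar is a 13 mm neck (to 92 mm above the bench) on a thicker column. Castings reach 90 mm above the bench.
- tall_casting (a point): Top of the tall casting, fixed on the table 62 mm from its axis: 48 mm wide, 44 mm high, top 90 mm above the bench; the other five are 30 mm wide and 18 mm high. At the start it stands one position anticlockwise of the gate, and belongs at the place nearest to the gate.
- can_a: White spray can, 66 mm in diameter, 190 mm high, origin under its centre; outside the guard on the keeper side. Not to be moved.
- can_b: Red spray can, as the white one. Not to be moved.
- oil_bottle: Small blue bottle, 38 mm in diameter, 100 mm high, by the hinge post. Not to be moved.
- loose_ring: Steel ring, 44 mm in diameter, 20 mm high, on the bench inside the guard near the keeper post. Not to be moved.
- loose_hub: Flanged steel hub, 38 mm in diameter, 30 mm high, on the bench inside the guard near the hinge post. Not to be moved.
- spanner: Spanner lying on the bench in front of the keeper side. Not to be moved.

How it is judged (in metres and radians):
On the way, in this order (a step that is already met when the one before it is completed fails the run):
1. the table rests in the next click, the gate still shut (value of joint turret between 0.95 and 1.15 rad and value of joint gate below 0.05 rad), for 0.3 s.
2. the bolt is drawn out of the keeper (value of joint bolt above 0.03 m), for 0.1 s.
At the end, for the whole second after the job is handed in: The robot's fingers hold the gate (by its bolt or frame, at least 1 N) still at 0.28 to 0.58 rad, that is 65 to 130 mm open at the free stile, and the table rests within 0.1 rad of the next click (1.047) (value of joint gate between 0.28 and 0.58 rad and velocity of joint gate between -0.05 and 0.05 rad/s and contact force between the fingers and gate above 1 N and value of joint turret between 0.95 and 1.15 rad); the arm keeps its last pose, push and grip.
It fails at once if the table is turned on past the next position or back by one (value of joint turret above 1.55 rad or value of joint turret below -0.45 rad).
It fails at once if a bystander is disturbed (moved more than 30 mm) (distance of any of can_a, can_b, oil_bottle, loose_ring, loose_hub, spanner from where it was at the start of the episode above 0.03 m).
It also fails if it takes over 48 s, if anything falls off the work surface, if the arm or the gripper's body presses on something with over 40 N, if the wrist force passes 120 N, or if a joint passes its speed limit or range.

## Robot

A 6-joint arm with a two-finger parallel gripper is mounted at the origin on the work surface. World frame = base frame: x ahead of the robot, y to its left, z up, the work surface at z = 0. Lengths are in m, angles in degrees, forces in N, time in s.
With the tool pointing down it reaches from about 0.375 to 0.9 m from the base axis. Payload 3.1 kg.
Tool frame: the origin (TCP) lies on the centre line of the jaws, within the pads' length; the fingertips stand finger_overhang ahead of it and the grasp point (between the pads) lies 5 mm behind it (finger_overhang is the distance from the TCP to the fingertips, in m); z points along the fingers, y is the line along which they close (so a half turn about z gives the same grasp; the last joint's range is limited). The gripper opens to 87 mm and grips with 3 to 60 N. Pads are 19 mm wide; open, the fingers measure 117 mm over their backs; the gripper's body (75 mm by 190 mm) begins 51 mm behind the grasp point.
Start: joints at [-10.227, 30.224, 82.088, -0, 67.689, -10.227], TCP at [0.625, 0, 0.237] pointing down, gripper open.
Joint ranges: [-176.69, 176.69], [-43.24, 126.21], [12.49, 139.97], [-82, 262], [0, 151.66], [-163.58, 163.58]. Speed limits (degrees/s): [159.86, 159.86, 180, 180, 180, 180].

## Interface

Orientations are given as a 3x3 rotation matrix whose columns are the frame's x, y, z axes.
In Python, from rig import read_state, capture, calibration, hand_in, finger_overhang gives the robot as it stands.
- The arm moves only by the tool send_rows, never from a script. Its argument "plan" is a list of rows, each a list of 5 numbers: the closure in counts, from 0 (fully open) to 255 (shut), then the shift along the tool's x, y, z in m, then the turn about the tool's z in rad. A call has 1 to 20 rows; each row shifts and turns the commanded pose from where the row before left it, along the tool's axes as they then stand; what a row does not reach is not made up. A row lasts 1/12 s, in which the tool goes at most 41.7 mm and 7.16 degrees, less where a joint would pass 70% of its speed; a pose out of reach is approached as far as the arm can. A call is refused whole if a number of a shift passes 0.0417 or a number of a turn 0.125, either way. A call with a gripper value outside its range is refused whole. The fingers move at their own pace and stop on an object; the grip force is fixed at half the most. Time passes only in rows, so rows that do not move let the fingers close. It gives the time, the measured TCP pose, the force, the opening and the grip force at its end, in the units of the state.
- read_state(): the state, without advancing time (a new reading comes with each control period).
- capture(name): name is "scene" or "side" or "wrist"; returns (picture, depth): 480x640x3 uint8, blue, green, red; 480x640 float32, m along the optical axis (not along the pixel's ray), 0 where there is no reading.
- calibration(name): a dict with "fx", "fy", "cx", "cy" (pixels), "xyz" and "rotation" of the camera in the world. Camera axes: x right, y down, z forward; pixel columns grow to the right and rows downward; lengths in m; the calibration is good to about 2 mm. A picture is of the moment at which its call begins: read the wrist's pose just before it. calibration takes no time and is no camera call; for the wrist camera it gives the pose at the moment of the call.
- hand_in(): hands the job in; it is judged then, once.
The state is a dict: "time_s": time; "joint_positions": joint angles; "qvel": joint speeds; "tau": joint torques, N m; "position": TCP position; "tcp_rot": TCP orientation; "force": force on the tool from outside, world axes, zero at the start; "moment": the same for the moment, N m; "opening": opening from 0.0 (shut) to 1.0 (fully open); "grasp_force": force on a finger pad.
Only numpy, scipy, OpenCV 4.12 (cv2) and the standard library are available. Lean on these libraries where they do the work, as an engineer would, in place of code of your own. Each camera call takes 0.05 s, during which the arm holds its last target. There are 200 camera calls.

## Working session

There is one attempt and no reset: what is moved stays moved. The work goes in short steps, Python scripts to look and compute and a tool call to move; the robot and the scene stay as the last step left them, time stands still between calls to the robot, and variables do not carry over. Pictures are saved under pics/ and viewed, at most 10 in all, crops included, and the job is handed in when it is done.

Besides the shell and the picture viewer there is one more tool, called after ">>>" as name([rows], argument=value, ...), one row to a line, values as JSON. send_rows: Moves the arm, as the interface text tells. Its arguments: {"type":"object","properties":{"plan":{"type":"array","items":{"type":"array","items":{"type":"number"}}}},"required":["plan"]}

```bash
mkdir -p pics; ls
python3 - <<'E'
from rig import *
import cv2,numpy as np
s=read_state();print(s['time_s'],s['position'],s['tcp_rot'],s['opening'],finger_overhang if not callable(finger_overhang) else finger_overhang())
for n in ("scene","side"):
    c=calibration(n);print(n,c)
    p,d=capture(n);cv2.imwrite(f"pics/{n}0.png",p);np.save(f"{n}0.npy",d)
E
```

```text
pics
0.0 [6.24295459e-01 1.76492434e-04 2.35585668e-01] [[-5.68692055e-05  9.99997741e-01 -2.12499822e-03]
 [ 9.99999926e-01  5.76780141e-05  3.80556750e-04]
 [ 3.80678456e-04 -2.12497642e-03 -9.99997670e-01]] 0.9991175196901964 0.014
scene {'fx': 461.6098471591351, 'fy': 461.6098471591351, 'cx': 317.63325213737875, 'cy': 244.2663559230274, 'xyz': array([ 1.07760088, -0.07787089,  0.75795823]), 'rotation': array([[ 0.17961813,  0.73702081, -0.65156554],
       [ 0.98371429, -0.13900999,  0.11394044],
       [-0.00659765, -0.6614201 , -0.74998662]])}
side {'fx': 504.82871094492253, 'fy': 504.82871094492253, 'cx': 316.7255483706734, 'cy': 243.80113749184338, 'xyz': array([0.43934323, 0.75269605, 0.75418427]), 'rotation': array([[-0.98673184, -0.10886043,  0.12045611],
       [-0.16192783,  0.60584327, -0.77893088],
       [ 0.01181723, -0.7881011 , -0.61543238]])}
```

View pics/scene0.png

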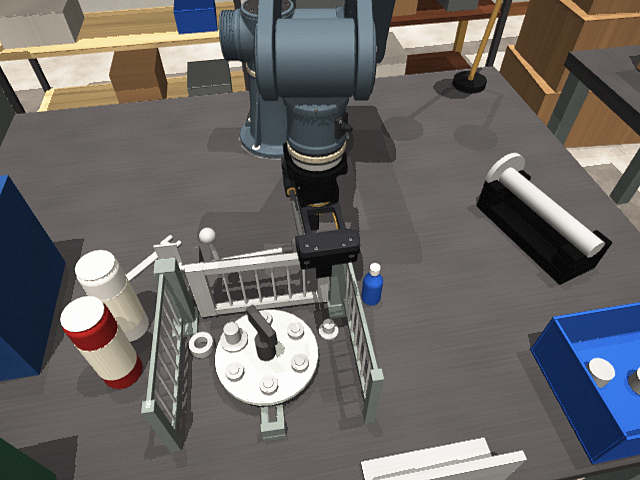

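View pics/side0.png

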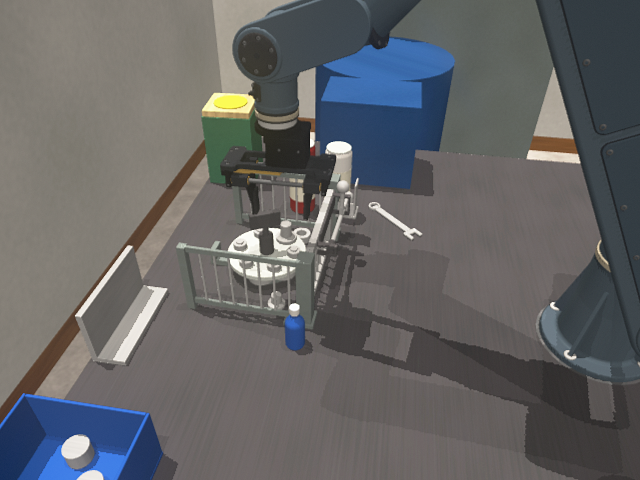

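Scene view: the knob is at (207,235), the grip bar at about (262,325), the tall casting at (232,335), the keeper post at (168,255) and the hinge post at (345,275). Side view: the knob is at (343,187) and the bar at (265,220–250).

```bash
cat > h.py <<'E'
import numpy as np
from rig import *
def cloud(d,c):
    v,u=np.mgrid[:480,:640]
    P=np.stack([(u-c['cx'])/c['fx']*d,(v-c['cy'])/c['fy']*d,d],-1)@np.array(c['rotation']).T+c['xyz']
    P[d<=0]=np.nan
    return P
def win(P,u0,u1,v0,v1,z0,z1):
    Q=P[v0:v1,u0:u1].reshape(-1,3);return Q[(Q[:,2]>z0)&(Q[:,2]<z1)]
E
python3 - <<'E'
from h import *
import cv2
np.set_printoptions(precision=4,suppress=True)
P=cloud(np.load('scene0.npy'),calibration('scene'));S=cloud(np.load('side0.npy'),calibration('side'))
def sph(Q):
    from scipy.optimize import least_squares
    return least_squares(lambda c:np.linalg.norm(Q-c,axis=1)-.014,Q.mean(0)+[0,0,-.01],loss='soft_l1',f_scale=.001).x
for n,Q in(('scene',win(P,196,219,224,248,.17,.22)),('side',win(S,333,354,176,198,.17,.22))): print('knob',n,len(Q),Q.mean(0),sph(Q) if len(Q) else 0)
for n,Q in(('scene',win(P,240,285,300,350,.143,.16)),('side',win(S,245,285,205,235,.143,.16))):
    if len(Q)<5: print(n,len(Q));continue
    r=cv2.minAreaRect((Q[:,:2]*1000).astype(np.float32));w,v=np.linalg.eigh(np.cov(Q[:,:2].T));print('bar',n,len(Q),Q.mean(0),r,np.degrees(np.arctan2(v[1,1],v[0,1])))
# disc
Q=win(P,205,330,300,410,.0,.2);h=np.histogram(Q[:,2],40,(0,.2));print(h[0])
for a in [(150,195,255,470),(340,390,255,430)]:
    Q=win(P,*a,.152,.17);print('panel',len(Q),Q[:,:2].min(0),Q[:,:2].max(0));print(cv2.fitLine(Q[:,:2].astype(np.float32),cv2.DIST_HUBER,0,.001,.001).ravel())
Q=win(P,190,315,245,290,.144,.156);print('gate',len(Q),Q.mean(0),Q.min(0),Q.max(0),cv2.fitLine(Q[:,:2].astype(np.float32),cv2.DIST_HUBER,0,.001,.001).ravel())
for u,v in [(232,328),(165,250),(345,268),(202,345),(328,325)]: print(u,v,P[v,u])
E
```

```text
knob scene 227 [ 0.5348 -0.1693  0.1936] [ 0.5285 -0.1704  0.1871]
knob side 146 [ 0.528  -0.1625  0.1917] [ 0.5284 -0.1698  0.188 ]
bar scene 374 [ 0.6877 -0.1     0.1491] ((686.2212524414062, -99.68302154541016), (67.16051483154297, 14.907777786254883), 28.414602279663086) -152.01675846328345
bar side 196 [ 0.6829 -0.096   0.1489] ((684.7891845703125, -97.9898681640625), (66.15876007080078, 19.56850242614746), 28.75661849975586) -150.14492632882673
[1794  130  190  271  204  468   69  131 1570 3471  340  634  656   84
   50   59   46  152  152    7    3    4    2   36   37   41   36   46
   45  233  123    0    0    0    0    0    0    0    0    0]
panel 1143 [ 0.5434 -0.263 ] [ 0.8059 -0.199 ]
[ 0.9994 -0.0336  0.6226 -0.2507]
panel 700 [0.6048 0.0418] [0.8178 0.0604]
[ 0.9993 -0.0379  0.7103  0.0531]
gate 1252 [ 0.5606 -0.1276  0.1492] [ 0.5136 -0.2071  0.144 ] [ 0.5763 -0.0246  0.156 ] [ 0.0881  0.9961  0.5605 -0.1568]
232 328 [ 0.6539 -0.1499  0.0902]
165 250 [ 0.5086 -0.2506  0.145 ]
345 268 [0.587  0.0565 0.1198]
202 345 [ 0.6231 -0.216   0.0007]
328 325 [0.6418 0.016  0.0305]
```

>>> send_rows([
  [0, -0.0247, 0.0152, 0, 0],
  [0, -0.0247, 0.0152, 0, 0],
  [0, -0.0247, 0.0152, 0, 0],
  [0, -0.0247, 0.0152, 0, 0],
  [0, 0, 0, 0, 0.12],
  [0, 0, 0, 0, 0.12],
  [0, 0, 0, 0, 0.12],
  [0, 0, 0, 0, 0.12],
  [0, 0, 0, 0, 0.12],
  [0, 0, 0, 0, 0.12],
  [0, 0, 0, 0, 0.12],
  [0, 0, 0, 0, 0.12],
  [0, 0, 0, 0, 0.12],
  [0, 0, 0, 0.02, 0],
  [0, 0, 0, 0.02, 0],
  [0, 0, 0, 0.02, 0],
  [0, 0, 0, 0.02, 0],
  [0, 0, 0, 0.016, 0],
  [0, 0, 0, 0.01, 0],
  [0, 0, 0, 0, 0],
])

```text
time_s: 1.77
position: [0.6837, -0.0982, 0.1272]
tcp_rot: [[0.882, 0.471, -0.006], [0.471, -0.882, 0.002], [-0.005, -0.005, -1.0]]
force: [-0.5, -0.7, -0.1]
opening: 0.998
grasp_force: 0.0
```

Run:
```python
from h import *
import cv2
s=read_state();print(s['time_s'],s['position'],s['tcp_rot'],s['force'],s['joint_positions'])
p,d=capture('side');q,_=capture('scene');cv2.imwrite('pics/c1.png',np.hstack([cv2.resize(p[130:330,170:370],(400,400)),cv2.resize(q[200:400,170:370],(400,400))]))
```

```text
1.7667 [ 0.68371016 -0.09818598  0.12721791] [[ 0.88197215  0.47126137 -0.00615174]
 [ 0.47127966 -0.88198182  0.00188219]
 [-0.00453872 -0.00455922 -0.99997931]] [-0.52790297 -0.7012382  -0.11638909] [-1.74186974e+01  4.23936035e+01  7.66239682e+01 -2.98127150e-03
  6.13510188e+01  4.44656234e+01]
```

View pics/c1.png

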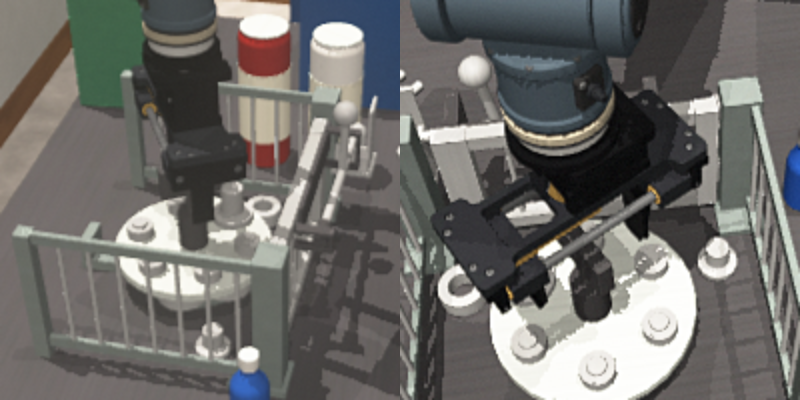

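The fingers straddle the bar, clear of the castings and panels. Now closing.

>>> send_rows([
  [255, 0.0015, 0.0015, 0, 0],
  [255, 0, 0, 0, 0],
  [255, 0, 0, 0, 0],
  [255, 0, 0, 0, 0],
  [255, 0, 0, 0, 0],
  [255, 0, 0, 0, 0],
  [255, 0, 0, 0, 0],
  [255, 0, 0, 0, 0],
  [255, 0, 0, 0, 0],
  [255, 0, 0, 0, 0],
])

```text
time_s: 2.7
position: [0.6878, -0.0994, 0.1305]
tcp_rot: [[0.882, 0.471, -0.0], [0.471, -0.882, 0.0], [-0.0, -0.0, -1.0]]
force: [-0.9, -1.0, -1.0]
opening: 0.322
grasp_force: 0.0
```

>>> send_rows([
  [255, 0, 0, 0, 0],
  [255, 0, 0, 0, 0],
  [255, 0, 0, 0, 0],
  [255, 0, 0, 0, 0],
  [255, 0, 0, 0, 0],
  [255, 0, 0, 0, 0],
])

```text
time_s: 3.2
position: [0.6878, -0.0993, 0.1305]
tcp_rot: [[0.882, 0.471, -0.0], [0.471, -0.882, 0.0], [-0.0, -0.0, -1.0]]
force: [0.2, 0.2, 0.0]
opening: 0.161
grasp_force: 30.0
```

>>> send_rows([
  [255, 0, 0, 0, 0.0875],
  [255, 0, 0, 0, 0.0875],
  [255, 0, 0, 0, 0.0875],
  [255, 0, 0, 0, 0.0875],
  [255, 0, 0, 0, 0.0875],
  [255, 0, 0, 0, 0.0875],
  [255, 0, 0, 0, 0.0875],
  [255, 0, 0, 0, 0.0875],
  [255, 0, 0, 0, 0.0875],
  [255, 0, 0, 0, 0.0875],
  [255, 0, 0, 0, 0.0875],
  [255, 0, 0, 0, 0.0875],
  [255, 0, 0, 0, 0],
  [255, 0, 0, 0, 0],
  [255, 0, 0, 0, 0],
  [255, 0, 0, 0, 0],
])

```text
time_s: 4.53
position: [0.6877, -0.1019, 0.1305]
tcp_rot: [[0.848, -0.53, -0.0], [-0.53, -0.848, -0.004], [0.002, 0.003, -1.0]]
force: [-0.9, -5.7, -1.7]
opening: 0.155
grasp_force: 30.0
```

```bash
python3 -c "
from rig import *
s=read_state();print(s['moment'],s['joint_positions'],s['opening'])"
```

```text
[-0.58284073  0.2802442   0.01828482] [-17.52956791  42.34148352  76.09184123  -0.23670017  61.51510559
 104.61873668] 0.1551719732186662
```

>>> send_rows([
  [60, 0, 0, 0, 0],
  [60, 0, 0, 0, 0],
  [60, 0, 0, 0, 0],
  [60, 0, 0, 0, 0],
  [60, 0, 0, 0, 0],
  [60, 0, 0, 0, 0],
  [60, 0, 0, 0, 0],
  [60, 0, 0, 0, 0],
  [60, 0, 0, -0.02, 0],
  [60, 0, 0, -0.03, 0],
  [60, 0, 0, -0.03, 0],
  [60, 0, 0, -0.03, 0],
  [60, 0, 0, 0, 0],
  [60, 0, 0, 0, 0],
])

```text
time_s: 5.7
position: [0.6892, -0.0997, 0.2435]
tcp_rot: [[0.848, -0.53, 0.006], [-0.53, -0.848, -0.002], [0.006, -0.001, -1.0]]
force: [0.6, -0.2, -0.8]
opening: 0.761
grasp_force: 0.0
```

Run:
```python
from h import *
import cv2
s=read_state();print(s['time_s'],s['position'],s['joint_positions'])
p,d=capture('side');q,e=capture('scene');cv2.imwrite('pics/c2.png',np.hstack([cv2.resize(p[130:330,170:370],(400,400)),cv2.resize(q[200:400,170:370],(400,400))]))
for n,D,w in(('scene',e,(230,310,290,370)),('side',d,(235,300,200,260))):
    Q=win(cloud(D,calibration(n)),*w,.143,.156);Q=Q[np.hypot(Q[:,0]-.686,Q[:,1]+.099)<.045]
    if len(Q)>9: print(n,len(Q),cv2.minAreaRect((Q[:,:2]*1000).astype(np.float32)))
```

```text
5.7 [ 0.68916153 -0.09973785  0.24346349] [-1.74079032e+01  3.54530987e+01  7.06484969e+01  1.71158466e-03
  7.35671209e+01  1.04626866e+02]
scene 384 ((685.7981567382812, -100.12712860107422), (14.418115615844727, 66.19597625732422), 57.28081130981445)
side 183 ((685.3999633789062, -98.51649475097656), (16.051517486572266, 67.74031829833984), 58.23240661621094)
```

View pics/c2.png

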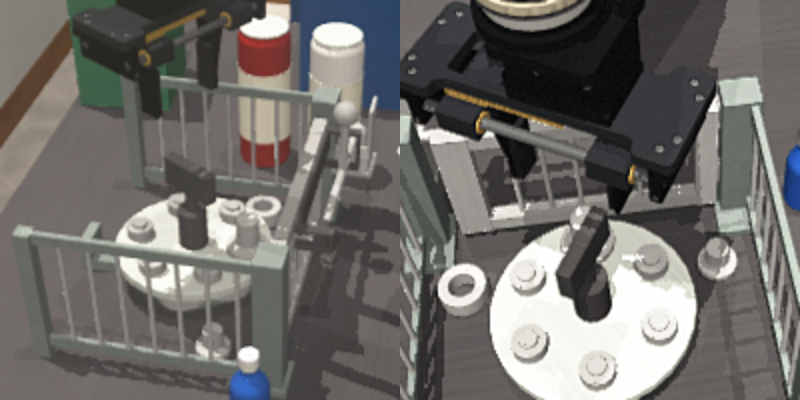

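The table sits in the next click: the bar has turned 60° and the tall casting is at the gate. Turning back to face the knob.

>>> send_rows([
  [90, 0, 0, 0, -0.1232],
  [90, 0, 0, 0, -0.1232],
  [90, 0, 0, 0, -0.1232],
  [90, 0, 0, 0, -0.1232],
  [90, 0, 0, 0, -0.1232],
  [90, 0, 0, 0, -0.1232],
  [90, 0, 0, 0, -0.1232],
  [90, 0, 0, 0, -0.1232],
  [90, 0, 0, 0, -0.1232],
  [90, 0, 0, 0, -0.1232],
  [90, 0, 0, 0, -0.1232],
  [90, 0, 0, 0, -0.1232],
  [90, 0, 0, 0, -0.1232],
  [90, 0, 0, 0, -0.1232],
  [90, 0, 0, 0, -0.1232],
  [90, 0, 0, 0, -0.1232],
  [90, 0, 0, 0, -0.1232],
  [90, 0, 0, 0, 0],
])

```text
time_s: 7.3
position: [0.6866, -0.099, 0.238]
tcp_rot: [[0.034, 0.999, -0.005], [0.999, -0.034, 0.001], [0.001, -0.005, -1.0]]
force: [0.2, -0.4, -0.1]
opening: 0.647
grasp_force: 0.0
```

>>> send_rows([
  [90, -0.0153, -0.0313, 0, 0],
  [90, -0.0153, -0.0313, 0, 0],
  [90, -0.0153, -0.0313, 0, 0],
  [90, -0.0153, -0.0313, 0, 0],
  [90, -0.0153, -0.0313, 0, 0],
  [90, 0, 0, 0, 0],
  [90, 0, 0, 0, 0],
  [90, 0, 0, 0, 0],
])

```text
time_s: 7.97
position: [0.5291, -0.1704, 0.2402]
tcp_rot: [[0.038, 0.999, 0.0], [0.999, -0.038, 0.0], [0.0, 0.0, -1.0]]
force: [1.0, 0.1, 0.1]
opening: 0.645
grasp_force: 0.0
```

>>> send_rows([
  [90, 0, 0, 0.015, 0],
  [90, 0, 0, 0.015, 0],
  [90, 0, 0, 0.015, 0],
  [90, 0, 0, 0.0135, 0],
  [90, 0, 0, 0, 0],
  [90, 0, 0, 0, 0],
  [255, 0, 0, 0, 0],
  [255, 0, 0, 0, 0],
  [255, 0, 0, 0, 0],
  [255, 0, 0, 0, 0],
  [255, 0, 0, 0, 0],
  [255, 0, 0, 0, 0],
  [255, 0, 0, 0, 0],
  [255, 0, 0, 0, 0],
  [255, 0, 0, 0, 0],
])

```text
time_s: 9.22
position: [0.5289, -0.1705, 0.1823]
tcp_rot: [[0.036, 0.999, 0.001], [0.999, -0.036, -0.0], [-0.0, 0.001, -1.0]]
force: [1.0, -0.3, 1.3]
opening: 0.301
grasp_force: 30.0
```

>>> send_rows([
  [255, 0.0015, 0, -0.003, 0],
  [255, 0.002, 0, -0.003, 0],
  [255, 0.002, 0, -0.003, 0],
  [255, 0.002, 0, -0.003, 0],
  [255, 0, 0, -0.001, 0],
  [255, 0, 0, 0, 0],
  [255, 0, 0, 0, 0],
])

```text
time_s: 9.8
position: [0.5285, -0.1619, 0.1945]
tcp_rot: [[0.035, 0.999, -0.001], [0.999, -0.035, 0.001], [0.001, -0.001, -1.0]]
force: [0.7, 2.5, -8.2]
opening: 0.305
grasp_force: 30.0
```

>>> send_rows([
  [255, 0.005, 0, 0, 0],
  [255, 0.005, 0, 0, 0],
  [255, 0.005, 0, 0, 0],
  [255, 0.005, 0, 0, 0],
  [255, 0.005, 0, 0, 0],
  [255, 0.005, 0, 0, 0],
  [255, 0.005, 0, 0, 0],
  [255, 0.005, 0, 0, 0],
  [255, 0.005, 0, 0, 0],
  [255, 0, 0, 0, 0],
  [255, 0, 0, 0, 0],
  [255, 0, 0, 0, 0],
])

```text
time_s: 10.8
position: [0.5303, -0.1169, 0.1947]
tcp_rot: [[0.036, 0.999, -0.001], [0.999, -0.036, 0.002], [0.002, -0.001, -1.0]]
force: [1.9, 0.9, -8.5]
opening: 0.304
grasp_force: 30.0
```

>>> send_rows([
  [255, 0.0011, -0.0044, 0, 0.03],
  [255, 0.0011, -0.0044, 0, 0.03],
  [255, 0.0011, -0.0044, 0, 0.03],
  [255, 0.0011, -0.0044, 0, 0.03],
  [255, 0.0011, -0.0044, 0, 0.03],
  [255, 0, 0, 0, 0],
  [255, 0, 0, 0, 0],
])

```text
time_s: 11.38
position: [0.5103, -0.1106, 0.1954]
tcp_rot: [[0.184, 0.983, 0.003], [0.983, -0.184, -0.001], [-0.0, 0.003, -1.0]]
force: [4.7, 0.5, -8.5]
opening: 0.305
grasp_force: 30.0
```

>>> send_rows([
  [255, 0.0011, -0.0044, 0, 0.03],
  [255, 0.0011, -0.0044, 0, 0.03],
  [255, 0.0011, -0.0044, 0, 0.03],
  [255, 0.0011, -0.0044, 0, 0.03],
  [255, 0.0011, -0.0044, 0, 0.03],
  [255, 0.0011, -0.0044, 0, 0.03],
  [255, 0.0011, -0.0044, 0, 0.03],
  [255, 0.0011, -0.0044, 0, 0.03],
  [255, 0.0011, -0.0044, 0, 0.03],
  [255, 0, 0, 0, 0],
  [255, 0, 0, 0, 0],
  [255, 0, 0, 0, 0],
  [255, 0, 0, 0, 0],
])

```text
time_s: 12.47
position: [0.4758, -0.0901, 0.1955]
tcp_rot: [[0.439, 0.898, 0.003], [0.898, -0.439, -0.002], [-0.001, 0.003, -1.0]]
force: [4.7, -3.2, -6.6]
opening: 0.303
grasp_force: 30.0
```

Run:
```python
from h import *
import cv2
p,d=capture('side');q,e=capture('scene');cv2.imwrite('pics/c3.png',np.hstack([cv2.resize(p[130:330,220:420],(400,400)),cv2.resize(q[180:380,150:350],(400,400))]))
Q=win(cloud(e,calibration('scene')),150,330,180,330,.142,.155);Q=Q[(Q[:,1]>-.195)&(Q[:,1]<.02)&(Q[:,0]<.6)]
l=cv2.fitLine(Q[:,:2].astype(np.float32),cv2.DIST_HUBER,0,.001,.001).ravel();print(len(Q),l,np.degrees(np.arctan2(l[0],l[1])))
s=read_state();print(s['time_s'],s['qvel'],s['force'],s['grasp_force'])
```

```text
1483 [ 0.40619203  0.9137877   0.52824295 -0.06661702] 23.965847
12.5667 [ 0.03020126  0.00742194  0.09836219  0.03769461 -0.05347468  0.05626843] [ 4.32165545 -3.58759682 -7.34863239] 30.00670795328915
```

View pics/c3.png

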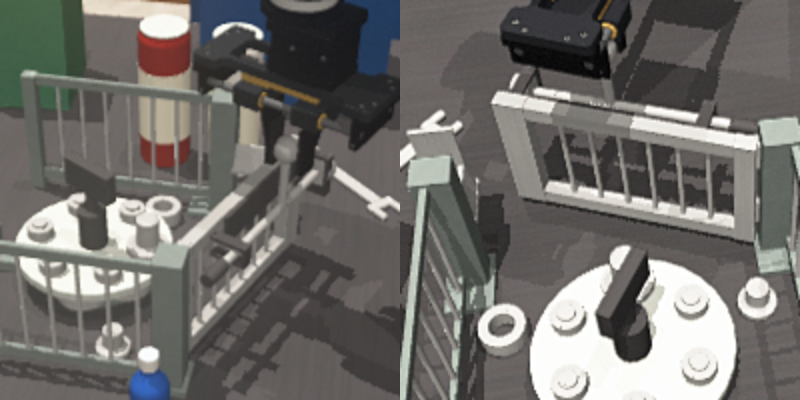

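The gate stands about 0.39–0.42 rad open with the knob still held. The table is in its click and the bystanders haven't been touched. Handing in.

```bash
python3 -c "
from rig import *
print(hand_in())"
```

```text
the job is handed in; nothing more can be done
None
```

I handed the job in with the table turned one click (60° measured), the bolt lifted and drawn about 45 mm by arm travel, and the gate held about 0.4 rad open by its knob at 12.6 s; no bystander was seen disturbed, and the hand-in returned no verdict.

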